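# Swing the boom microscope over the specimen

## Robot

A 6-joint arm with a two-finger parallel gripper is mounted at the origin on the work surface. World frame = base frame: x ahead of the robot, y to its left, z up, the work surface at z = 0. Lengths are in m, angles in rad, forces in N, time in s.
With the tool pointing down it reaches from about 0.325 to 0.775 m from the base axis. Payload 5.5 kg.
Tool frame: the origin (TCP) lies at the very end of the fingers, on their centre line; the grasp point (between the pads) lies 19 mm behind it; z points along the fingers, y is the line along which they close (so a half turn about z gives the same grasp; the last joint's range is limited). The gripper opens to 88 mm and grips with 3 to 60 N. Pads are 20 mm wide; open, the fingers measure 115 mm over their backs; the gripper's body (75 mm by 178 mm) begins 61 mm behind the grasp point.
Start: joints at [-0.057, 0.091, 1.231, -0, 1.82, -0.057], TCP at [0.6, -0, 0.223] pointing down, gripper open.
Joint ranges: [-2.87, 2.87], [-0.86, 2.18], [0.17, 2.46], [-1.51, 4.65], [0.06, 2.69], [-2.65, 2.65]. Speed limits (rad/s): [2.57, 2.57, 3.01, 3.14, 3.14, 3.14].

## Interface

Orientations are given as a rotation vector (axis times angle).
In Python, from cell import reach, move_linear, goto_joints, release, close, hold, inverse_kinematics, grab_frame, get_calibration, PlanningError, hand_in, current_time_s, current_joint_positions, current_joint_vel, current_joint_torque, current_eef_pos, current_eef_rot, current_contact_force, current_torque, current_opening, current_finger_force gives the robot as it stands. Calls block until the motion is done:
- reach(position, orientation): joint-space move of the TCP to a pose.
- move_linear(position, speed=0.15, frame=None): straight line of the TCP; frame=None keeps the orientation; speed is the mean speed in m/s.
- goto_joints(angles): joint-space move.
- release() and close(grasp_force=None): open the fingers fully, or close them until they stop; grasp_force is the grip in N (None keeps the last).
- hold(seconds).
- inverse_kinematics(position, orientation): joint angles nearest the present ones, or None.
- grab_frame(name): name is "scene" or "side" or "wrist"; returns (picture, depth): 480x640x3 uint8, red, green, blue; 480x640 float32, m along the optical axis (not along the pixel's ray), 0 where there is no reading.
- get_calibration(name): a dict with "camera_matrix" (3x3 intrinsics, pixels), "eye" and "attitude" of the camera in the world; the wrist camera has in their place "T_tool_cam" (4x4, takes a point from camera to tool coordinates, whose origin is the TCP and whose axes are the flange's). Camera axes: x right, y down, z forward; pixel columns grow to the right and rows downward; lengths in m; the calibration is good to about 2 mm. A picture is of the moment at which its call begins: read the wrist's pose just before it. get_calibration takes no time and is no camera call.
A pose or a line that the arm cannot do raises PlanningError and nothing moves.
- hand_in(): hands the job in; it is judged then, once.
Readings, each from a call of its own:
- current_time_s(): time.
- current_joint_positions(): joint angles.
- current_joint_vel(): joint speeds.
- current_joint_torque(): joint torques, N m.
- current_eef_pos(): TCP position.
- current_eef_rot(): TCP orientation.
- current_contact_force(): force on the tool from outside, world axes, zero at the start.
- current_torque(): the same for the moment, N m.
- current_opening(): finger opening in m.
- current_finger_force(): force on a finger pad.
Only numpy, scipy, OpenCV 4.12 (cv2) and the standard library are available. Lean on these libraries where they do the work, as an engineer would, in place of code of your own. Each camera call takes 0.05 s, during which the arm holds its last target. There are 200 camera calls.

## Task

Swing the heavy boom microscope across until its lens is over the round specimen on the carrier and bring it to rest there, staying still by itself with nothing touching it for a few seconds. Push it gently and only against the two side faces of the rubber bumper block in front of the head (never grip it or press on its top or front, and do not touch the boom, head or stand); do not swing it fast, let it run near its end stops, or disturb the other things on the table.

Things in the scene. Friction and masses are not known exactly. Their poses are not given: they have to be found in the camera images.
- stand: Fixed low boom stand: grey base 200 x 220 x 20 mm, steel pillar 42 mm across, 240 mm high. Origin at table level in the middle of the base's front edge; z up, x away from the robot at yaw 0 (yaw varies within 0.1). The pivot, the pillar's vertical axis, is 70 mm along +x from it. All of the microscope but its bumper stays within 285 mm of the pivot, up to 310 mm high.
- boom: Boom and head. At angle a a point at radius R is at pivot + R*(-cos a, -sin a) (larger a: robot's right). Origin at table level below the lens. Starts 0.3 to 0.5 rad left of the stand's -x; end stops 0.95 either side: stay within 0.8, under 0.6 rad/s. Inertia about pivot 0.30 kg m2 (varies 20 percent), damping only 0.012 N m s/rad, dry friction 0.001 N m: it coasts.
- bumper: Bumper block with its leaf springs, 0.28 kg; origin at table level below the block's centre, 350 mm from the pivot. It deflects against the boom about the same pivot by up to 0.13 rad either way and is centred on the boom's line when free: stiffness 4.0 N m/rad (33 N/m at the block), damping 0.13 N m s/rad. A boom that runs against a still finger bounces back.
- lens (a point): Centre of the lower end of the lens on the boom's white microscope head, 240 mm from the pivot axis, 95 mm above the table; swings with the boom.
- specimen (a point): Centre of the top of the round black specimen (40 mm across, steel centre) on the clamped aluminium carrier reaching out from the pillar's foot; 240 mm from the pivot axis, 53 mm above the table, so the lens passes 42 mm straight above it. Always to the right of the boom's start, by 0.4 rad or more. Bring the lens within 20 mm of it horizontally.
- pad (a point): Centre of the black rubber bumper block at the robot end of the boom, 350 mm from the pivot axis: 100 mm along the boom, 120 mm across (along the swing, too wide to grasp), 70 mm high (60 to 130 mm above the table). Its x axis points to the pivot, y to the robot's left. Push on its left or right side face with closed fingers standing beside it, 10 N at most.
- puck_a: Spare black specimen puck, 38 mm across, 22 mm high, loose on the table. Origin at its underside. Bystander: leave alone.
- puck_b: A second spare black specimen puck, 38 mm across, 22 mm high, loose. Origin at its underside. Bystander: leave alone.
- etchant: Bottle, 60 mm across, 130 mm high. Origin at its underside. Bystander: leave alone.
- dish: Glass dish, 90 mm across, 22 mm high. Origin at its underside. Bystander: leave alone.
- mount_tray: Grey plastic tray 110 x 160 x 30 mm. Origin at its underside. Bystander: leave alone.
- driver: Screwdriver, 170 mm long, lying flat. Origin at its underside. Bystander: leave alone.
- jar: Jar, 60 mm across, 70 mm high. Origin at its underside. Bystander: leave alone.

How it is judged:
By the outcome, as a careful person would: the job done as asked, in the order asked, and still so for the second after the job is handed in, with the robot touching nothing.
It also fails if it takes over 45 s, if anything falls off the work surface, if the arm or the gripper's body presses on something with over 40 N, if the wrist force passes 120 N, or if a joint passes its speed limit or range.

## Working session

There is one attempt and no reset: what is moved stays moved. The work goes in short steps, each a Python script; the robot and the scene stay as the last script left them, time stands still between calls to the robot, and variables do not carry over. Pictures are saved under pics/ and viewed, at most 10 in all, crops included, and the job is handed in when it is done.

```bash
mkdir -p pics; ls; python3 - <<'E'
from cell import *
import cv2,numpy as np
for n in("scene","side"):
    p,d=grab_frame(n); cv2.imwrite(f"pics/{n}0.png",p[:,:,::-1]); np.save(f"pics/{n}0.npy",d)
    print(n,get_calibration(n))
print(current_time_s())
E
```

```text
pics
scene {'camera_matrix': array([[515.05011374,   0.        , 311.95963286],
       [  0.        , 515.05011374, 238.26203042],
       [  0.        ,   0.        ,   1.        ]]), 'eye': array([ 0.85929587, -1.15964994,  1.12215644]), 'attitude': array([-2.27596533, -0.21196686,  0.12705023])}
side {'camera_matrix': array([[497.00777174,   0.        , 316.97663798],
       [  0.        , 497.00777174, 228.84923394],
       [  0.        ,   0.        ,   1.        ]]), 'eye': array([ 0.45140289, -0.73680045,  0.93828217]), 'attitude': array([-2.40878374,  0.21218749, -0.09503031])}
0.1
```

View pics/scene0.png

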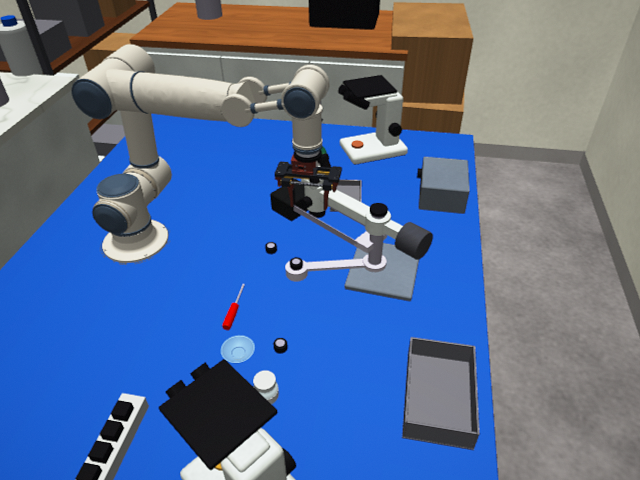

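View pics/side0.png

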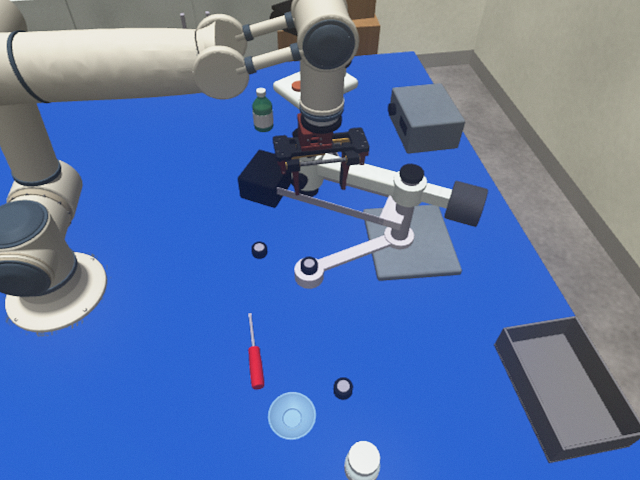

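The side view shows the specimen at (309,265), pillar cap (411,174), bumper block (265,178), and loose pucks at (260,249) and (343,387). Next I deproject these.

```bash
cat > h.py <<'E'
from cell import *
import numpy as np, cv2
from scipy.spatial.transform import Rotation as Rn
def cloud(n,d):
    c=get_calibration(n);K=c["camera_matrix"];v,u=np.mgrid[:480,:640]
    P=np.stack([(u-K[0,2])/K[0,0]*d,(v-K[1,2])/K[1,1]*d,d],-1)
    W=P@Rn.from_rotvec(c["attitude"]).as_matrix().T+c["eye"]
    W[d<=0]=np.nan
    return W
E
python3 - <<'E'
from h import *
np.set_printoptions(precision=4,suppress=True)
for n,pts in(("side",dict(spec=(309,265),cap=(411,174),pad=(265,165),puck=(260,247),puckb=(343,385),base1=(378,274),base2=(457,270),ringL=(388,240),counter=(465,190),drv=(250,318),bottle=(262,95))),("scene",dict(spec=(296,263),cap=(378,210),base=(350,288),puck=(271,246),base2=(412,294)))):
    W=cloud(n,np.load(f"pics/{n}0.npy")); im=cv2.imread(f"pics/{n}0.png").astype(int)
    for k,(u,v) in pts.items(): print(n,k,W[v,u])
    # regions
    b=im.max(2)<70
    def box(x0,x1,y0,y1,z0,z1): return (W[...,0]>x0)&(W[...,0]<x1)&(W[...,1]>y0)&(W[...,1]<y1)&(W[...,2]>z0)&(W[...,2]<z1)
    m=box(.3,.62,-.1,.3,.122,.138)&b
    ctr=W[pts.get("pad",(290,195))[1],pts.get("pad",(290,195))[0]]
    q=W[m]; print("padtop",len(q),q.mean(0),q.min(0),q.max(0))
    if len(q)>20: r=cv2.minAreaRect(q[:,:2].astype(np.float32)); print(r)
    c=W[pts["cap"][1],pts["cap"][0]]
    m=(np.hypot(W[...,0]-c[0],W[...,1]-c[1])<.05)&(abs(W[...,2]-c[2])<.004); q=W[m];print("cap",len(q),cv2.minEnclosingCircle(q[:,:2].astype(np.float32)),q[:,2].mean())
    c=W[pts["spec"][1],pts["spec"][0]]
    m=(np.hypot(W[...,0]-c[0],W[...,1]-c[1])<.035)&(abs(W[...,2]-c[2])<.004); q=W[m];print("spec",len(q),cv2.minEnclosingCircle(q[:,:2].astype(np.float32)),q[:,2].mean())
    # base top
    m=box(.6,1.1,-.3,.3,.016,.024); q=W[m];print("base",len(q),cv2.minAreaRect(q[:,:2].astype(np.float32)))
E
```

```text
side spec [ 0.5645 -0.0663  0.0494]
side cap [ 0.7915 -0.0087  0.2375]
side pad [0.5001 0.1993 0.1259]
side puck [0.462  0.0287 0.0205]
side puckb [ 0.5837 -0.3433  0.0219]
side base1 [ 0.7209 -0.0934  0.0154]
side base2 [ 0.9027 -0.1166  0.0197]
side ringL [ 0.7647 -0.0139  0.0351]
side counter [ 0.8915 -0.0644  0.2278]
side drv [ 0.4205 -0.1568  0.0112]
side bottle [0.5258 0.5154 0.117 ]
padtop 1083 [0.4922 0.1778 0.1275] [0.4312 0.0959 0.122 ] [0.5757 0.255  0.1344]
((0.526877760887146, 0.16741874814033508), (0.11830084025859833, 0.15975633263587952), 57.10560607910156)
cap 314 ((0.7946799397468567, 0.0018806313164532185), 0.026694603264331818) 0.23635210947450044
spec 196 ((0.5625312328338623, -0.061305124312639236), 0.02096410095691681) 0.050595987817943236
base 3202 ((0.7670674324035645, 0.002603478729724884), (0.21812081336975098, 0.3126477301120758), 85.19013977050781)
scene spec [ 0.5707 -0.0704  0.0547]
scene cap [ 0.7998 -0.0138  0.2422]
scene base [ 0.7401 -0.1029  0.0107]
scene puck [0.4647 0.0278 0.0209]
scene base2 [ 0.9217 -0.0903  0.0053]
padtop 403 [0.4967 0.17   0.1292] [0.4366 0.0878 0.122 ] [0.6045 0.2599 0.136 ]
((0.5077043175697327, 0.15041044354438782), (0.11224950104951859, 0.20025135576725006), 30.172805786132812)
cap 104 ((0.7964743375778198, -0.0006325517897494137), 0.027092663571238518) 0.24026868058183945
spec 75 ((0.5663506388664246, -0.06418456882238388), 0.020333092659711838) 0.0537741515290457
base 2086 ((0.767666220664978, 0.0697154551744461), (0.36273860931396484, 0.3310703635215759), 85.36758422851562)
```

```bash
cat >> h.py <<'E'
PV=np.array([.7955,0.0])
def pos(th,R,z): return [PV[0]-R*np.cos(th),PV[1]-R*np.sin(th),z]
def rot(th): # tool z down, y tangential
    y=np.array([np.sin(th),-np.cos(th),0]);z=np.array([0,0,-1.])
    a=Rn.from_matrix(np.stack([np.cross(y,z),y,z],1)); return a.as_rotvec()
def scope(n="side",full=False):
    t=current_time_s();p,d=grab_frame(n);W=cloud(n,d);q=W.reshape(-1,3);dk=(p.max(2)<70).reshape(-1)
    r=q[:,:2]-PV;R=np.hypot(*r.T);z=q[:,2];th=np.arctan2(-r[:,1],-r[:,0])
    beam=(z>.19)&(R>.06)&(R<.20)&(abs(th)<1.2)
    cw=(z>.17)&(R>.05)&(R<.22)&(abs(th)>1.9)
    tc=np.arctan2(r[cw,1].mean(),r[cw,0].mean())
    tb=np.arctan2(-r[beam,1].mean(),-r[beam,0].mean())
    pt=dk&(z>.122)&(z<.137)&(R>.29)&(R<.42)
    out=(t,tb,beam.sum(),tc,cw.sum(),np.arctan2(-r[pt,1].mean(),-r[pt,0].mean()),pt.sum())
    return (out,p,W) if full else out
E
python3 - <<'E'
from h import *
np.set_printoptions(precision=4,suppress=True)
print(Rn.from_rotvec(current_eef_rot()).as_matrix())
move_linear([.40,0,.223],.2)
close()
th0=-.53
for s in (1,-1):
    r=(Rn.from_rotvec(rot(0))*Rn.from_euler('z',0 if s==1 else np.pi)).as_rotvec()
    print(s,inverse_kinematics([.40,0,.223],r))
print(current_time_s(),current_opening())
E
```

```text
[[ 0.      1.     -0.0017]
 [ 1.     -0.      0.0001]
 [ 0.0001 -0.0017 -1.    ]]
1 [-0.0851 -0.4517  1.7092 -0.      1.884   1.4857]
-1 [-0.0851 -0.4517  1.7092 -0.      1.884  -1.6559]
2.5917 0.0005912471154733445
```

```bash
python3 - <<'E'
from h import *
np.set_printoptions(precision=4,suppress=True)
print(get_calibration("wrist")["T_tool_cam"])
E
```

```text
[[ 0.0003 -0.9694 -0.2457  0.0668]
 [ 1.      0.0006 -0.0012 -0.0005]
 [ 0.0013 -0.2457  0.9694 -0.1623]
 [ 0.      0.      0.      1.    ]]
```

```bash
cat >> h.py <<'E'
_rot=rot
def rot(th): return (Rn.from_rotvec(_rot(th))*Rn.from_euler('z',np.pi)).as_rotvec()
E
python3 - <<'E'
from h import *
np.set_printoptions(precision=4,suppress=True)
reach(pos(0,.3955,.223),rot(0))
reach(pos(-.85,.40,.20),rot(-.85))
reach(pos(-.85,.37,.085),rot(-.85))
print(current_eef_pos(),current_time_s(),current_contact_force())
for n in("side","side","scene"):
    o,p,W=scope(n,True); print(np.array(o)); cv2.imwrite(f"pics/{n}1.png",p[:,:,::-1])
    r=W[...,:2]-PV;R=np.hypot(r[...,0],r[...,1])
    m=(W[...,2]>.122)&(W[...,2]<.137)&(R>.28)&(R<.43)&(W[...,0]<.62)&(W[...,1]<.235)&(p.max(2)<70)
    print(m.sum(),cv2.minAreaRect(W[m][:,:2].astype(np.float32)))
E
```

```text
[0.5517 0.2775 0.0865] 5.8 [ 0.8742 -0.8947  0.0536]
[   5.8      -0.5238 1129.       -0.7209 1709.       -0.5612 1320.    ]
1209 ((0.5016066431999207, 0.18769416213035583), (0.12342514097690582, 0.09551387280225754), 57.79561996459961)
[   5.85     -0.5234 1137.       -0.7206 1703.       -0.5592 1317.    ]
1210 ((0.5008281469345093, 0.1854044795036316), (0.1210966408252716, 0.09461753070354462), 56.98918151855469)
[   5.9      -0.5171  582.       -0.6818 1080.       -0.5342  566.    ]
538 ((0.5030990242958069, 0.1816408932209015), (0.11838170886039734, 0.10487066954374313), 57.20167541503906)
```

View pics/side1.png

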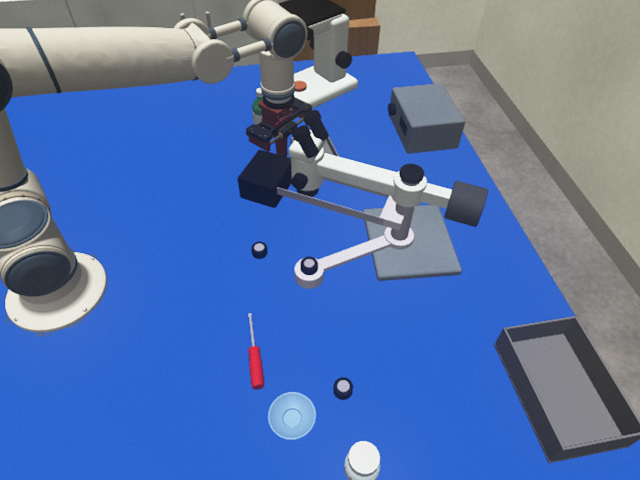

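```bash
cat > sim.py <<'E'
import numpy as np
def prof(kind,u):
    u=np.clip(u,0,1)
    if kind=="mj": return u**3*(10-15*u+6*u*u)
    if kind=="cos": return (1-np.cos(np.pi*u))/2
    if kind=="cub": return u*u*(3-2*u)
    return u
def run(kind,f0,L,T,b,w,side,I=.3,tend=4,Kc=400,Cc=3):
    """finger contact angle f0 (already offset to block centre), moves L in T; boom angle b speed w. side -1: finger on left"""
    p=b;wp=w;Ip=.034;dt=2e-4;mx=0
    fo=f0
    for i in range(int(tend/dt)):
        f=f0+L*prof(kind,i*dt/T);vf=(f-fo)/dt;fo=f
        pen=(f-p)*(-side)
        tc=0
        if pen>0: tc=max(0,Kc*pen+Cc*(vf-wp)*(-side))*(-side)
        ts=4*(p-b)+.13*(wp-w)
        wp+=dt*(tc-ts)/Ip; w+=dt*(ts-.012*w-.001*np.tanh(w/1e-3))/I
        p+=wp*dt;b+=w*dt;mx=max(mx,abs(p-b))
    return b,w,mx,pen>0
E
python3 - <<'E'
from sim import *
for k in("mj","cos","lin"):
  for gap in(.01,.02,.03):
    for L,T in((.17,1.6),(.2,2.0),(.15,2),(.15,1.6)):
      print(k,gap,L,T,*np.round([*run(k,-gap,L,T,0,0,-1,tend=T+1)],3))
E
```

```text
mj 0.01 0.17 1.6 0.552 0.284 0.045 0.0
mj 0.01 0.2 2.0 0.617 0.273 0.04 0.0
mj 0.01 0.15 2 0.461 0.205 0.031 0.0
mj 0.01 0.15 1.6 0.484 0.251 0.04 0.0
mj 0.02 0.17 1.6 0.532 0.283 0.048 0.0
mj 0.02 0.2 2.0 0.609 0.278 0.043 0.0
mj 0.02 0.15 2 0.448 0.208 0.033 0.0
mj 0.02 0.15 1.6 0.463 0.248 0.042 0.0
mj 0.03 0.17 1.6 0.506 0.276 0.048 0.0
mj 0.03 0.2 2.0 0.592 0.279 0.045 0.0
mj 0.03 0.15 2 0.426 0.205 0.034 0.0
mj 0.03 0.15 1.6 0.435 0.24 0.043 0.0
cos 0.01 0.17 1.6 0.497 0.248 0.037 0.0
cos 0.01 0.2 2.0 0.543 0.229 0.032 0.0
cos 0.01 0.15 2 0.406 0.173 0.025 0.0
cos 0.01 0.15 1.6 0.437 0.219 0.033 0.0
cos 0.02 0.17 1.6 0.483 0.249 0.04 0.0
cos 0.02 0.2 2.0 0.539 0.237 0.035 0.0
cos 0.02 0.15 2 0.398 0.178 0.028 0.0
cos 0.02 0.15 1.6 0.421 0.219 0.035 0.0
cos 0.03 0.17 1.6 0.462 0.247 0.041 0.0
cos 0.03 0.2 2.0 0.527 0.24 0.037 0.0
cos 0.03 0.15 2 0.382 0.179 0.029 0.0
cos 0.03 0.15 1.6 0.399 0.216 0.036 0.0
lin 0.01 0.17 1.6 0.381 0.169 0.027 0.0
lin 0.01 0.2 2.0 0.42 0.155 0.025 0.0
lin 0.01 0.15 2 0.31 0.115 0.019 0.0
lin 0.01 0.15 1.6 0.334 0.149 0.024 0.0
lin 0.02 0.17 1.6 0.365 0.17 0.027 0.0
lin 0.02 0.2 2.0 0.405 0.156 0.025 0.0
lin 0.02 0.15 2 0.294 0.116 0.019 0.0
lin 0.02 0.15 1.6 0.318 0.15 0.024 0.0
lin 0.03 0.17 1.6 0.349 0.171 0.027 0.0
lin 0.03 0.2 2.0 0.389 0.157 0.025 0.0
lin 0.03 0.15 2 0.279 0.117 0.019 0.0
lin 0.03 0.15 1.6 0.302 0.15 0.024 0.0
```

```bash
python3 - <<'E'
from h import *
np.set_printoptions(precision=4,suppress=True)
def st(l): print(l,round(current_time_s(),3),current_eef_pos(),current_contact_force())
move_linear(pos(-.78,.37,.085),.08); st("ready")
print(np.array(scope())[:2])
reach(pos(-.78,.37,.085),rot(-.72)); st("rot")
t=current_time_s();move_linear(pos(-.67,.37,.085),.0185); st("pushed")
print(np.array(scope()))
move_linear(pos(-.68,.375,.19),.25); st("up")
print(np.array(scope()))
hold(.3);print(np.array(scope()))
E
```

```text
ready 6.425 [0.5328 0.2605 0.0859] [ 0.1132 -0.5563 -0.5294]
[ 6.425  -0.5219]
rot 6.725 [0.5327 0.2605 0.085 ] [-0.2612  0.3382  0.2262]
pushed 9.075 [0.5055 0.2298 0.085 ] [-0.4339 -0.0744  0.6169]
[   9.075    -0.3071 1196.       -0.498  1723.       -0.3413 1485.    ]
up 9.692 [0.504  0.2358 0.1898] [ 0.3913  0.4412 -0.4968]
[   9.6917   -0.2284 1208.       -0.4143 1714.       -0.2513 1507.    ]
[  10.0417   -0.1845 1226.       -0.3681 1713.       -0.2069 1545.    ]
```

```bash
python3 - <<'E'
from h import *
np.set_printoptions(precision=4,suppress=True)
def st(l): print(l,round(current_time_s(),3),current_eef_pos(),current_contact_force())
move_linear(pos(-.35,.42,.19),.4); st("a")
reach(pos(.43,.41,.19),rot(.40)); st("b")
o,p,W=scope(full=True);print(np.array(o));cv2.imwrite("pics/side2.png",p[:,:,::-1])
E
```

```text
a 10.592 [0.4009 0.1437 0.1906] [-1.1849  0.6074  0.5513]
b 12.208 [ 0.4233 -0.1704  0.1897] [0.2656 1.2246 0.7223]
[  12.2083    0.0593 1255.       -0.1089 1669.        0.0402  563.    ]
```

```bash
python3 - <<'E'
from sim import *
# brake: finger at .22 moves L in T, starting when boom at b
w=.118
for k in("mj","cos","cub"):
  for L,T in((.06,1.2),(.06,1.4),(.06,1.6),(.08,1.6),(.05,1.2)):
    print(k,L,T,[(b,*np.round(run(k,.22,L,T,b,w,1,tend=T+.8)[:3],3)) for b in(.14,.16,.18,.2)])
for k in("mj","cos","cub"):
    print(k,run(k,-.02,.11,2.2,0,0,-1,tend=2.35),run(k,-.02,.11,2.35,0,0,-1,tend=2.35))
E
```

```text
mj 0.06 1.2 [(0.14, np.float64(0.289), np.float64(-0.086), np.float64(0.027)), (0.16, np.float64(0.273), np.float64(-0.083), np.float64(0.027)), (0.18, np.float64(0.263), np.float64(-0.062), np.float64(0.023)), (0.2, np.float64(0.277), np.float64(-0.032), np.float64(0.012))]
mj 0.06 1.4 [(0.14, np.float64(0.272), np.float64(-0.08), np.float64(0.027)), (0.16, np.float64(0.26), np.float64(-0.066), np.float64(0.024)), (0.18, np.float64(0.269), np.float64(-0.03), np.float64(0.011)), (0.2, np.float64(0.284), np.float64(-0.012), np.float64(0.016))]
mj 0.06 1.6 [(0.14, np.float64(0.258), np.float64(-0.068), np.float64(0.025)), (0.16, np.float64(0.26), np.float64(-0.044), np.float64(0.016)), (0.18, np.float64(0.279), np.float64(-0.011), np.float64(0.013)), (0.2, np.float64(0.261), np.float64(0.001), np.float64(0.019))]
mj 0.08 1.6 [(0.14, np.float64(0.29), np.float64(-0.078), np.float64(0.026)), (0.16, np.float64(0.28), np.float64(-0.064), np.float64(0.023)), (0.18, np.float64(0.291), np.float64(-0.034), np.float64(0.013)), (0.2, np.float64(0.304), np.float64(0.017), np.float64(0.016))]
mj 0
[... 2993 characters left out ...]
), np.float64(0.014))]
mj (np.float64(0.1909926287157403), np.float64(0.14327731641403216), np.float64(0.02275514208031528), np.False_) (np.float64(0.17357848653433072), np.float64(0.13640195688038692), np.float64(0.021204458346878806), np.False_)
cos (np.float64(0.17244983250637705), np.float64(0.123048269164781), np.float64(0.018932623002475113), np.False_) (np.float64(0.15678187016552267), np.float64(0.11580668710058929), np.float64(0.017626193676451872), np.False_)
cub (np.float64(0.16800436710310826), np.float64(0.11824276622341831), np.float64(0.018116735970906565), np.False_) (np.float64(0.15278853219014746), np.float64(0.11100692526082051), np.float64(0.01687550762708303), np.False_)
```

```bash
python3 - <<'E'
from h import *
np.set_printoptions(precision=4,suppress=True)
def st(l): print(l,round(current_time_s(),3),current_eef_pos(),current_contact_force())
move_linear(pos(.42,.37,.085),.2); st("down")
B=.025
for i in range(60):
    o=scope();b=o[1]-B
    if i%5==0: print(np.array(o))
    if b+.05*.1>=.20: break
move_linear(pos(.47,.37,.085),.05*.37/1.4); st("braked")
o,p,W=scope(full=True);print(np.array(o))
hold(.4);o,p,W=scope(full=True);print(np.array(o));cv2.imwrite("pics/side3.png",p[:,:,::-1])
E
```

```text
down 12.967 [ 0.458  -0.1509  0.086 ] [ 0.1652 -1.0644  0.1489]
[  12.9667    0.1347 1241.       -0.0285 1651.        0.1223   90.    ]
[  13.2167    0.159  1230.       -0.0031 1634.        0.1782  100.    ]
[  13.4667    0.1828 1239.        0.0225 1631.        0.2438   99.    ]
[  13.7167    0.2049 1231.        0.0463 1625.        0.2738  121.    ]
braked 15.517 [ 0.4656 -0.1675  0.085 ] [-0.027   0.5529  0.1665]
[  15.5167    0.3202 1202.        0.1698 1588.        0.3498  238.    ]
[  15.9667    0.3023 1199.        0.1514 1586.        0.3401  220.    ]
```

View pics/side3.png

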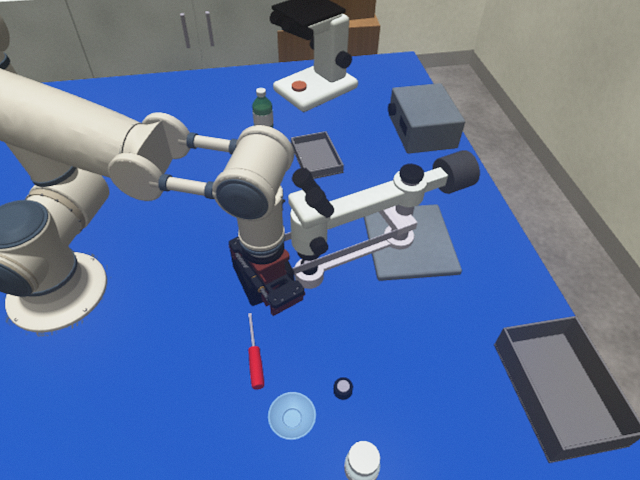

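The lens is close to the specimen, at about (310,255) in the image, but the boom is drifting back left at about 0.04 rad/s. I'll cross to the left side and catch it there.

```bash
python3 - <<'E'
from h import *
np.set_printoptions(precision=4,suppress=True)
def st(l): print(l,round(current_time_s(),3),current_eef_pos(),current_contact_force())
move_linear(pos(.49,.39,.19),.3); st("up"); print(np.array(scope()))
reach(pos(-.09,.40,.19),rot(0)); st("over"); 
o,p,W=scope(full=True);print(np.array(o));cv2.imwrite("pics/side4.png",p[:,:,::-1])
o,p,W=scope("scene",True);print(np.array(o));np.save("pics/w4.npy",W);cv2.imwrite("pics/scene4.png",p[:,:,::-1])
E
```

```text
up 16.525 [ 0.4517 -0.1839  0.1911] [-0.3251  0.0085 -0.9146]
[  16.525     0.283  1214.        0.1284 1601.        0.2928  293.    ]
over 17.475 [0.397  0.0357 0.189 ] [-0.2907  0.1302  0.1736]
[  17.475     0.2527 1222.        0.0975 1609.        0.2297 2065.    ]
[ 17.525    0.2801 714.       0.0331 971.       0.2366 907.    ]
```

View pics/side4.png

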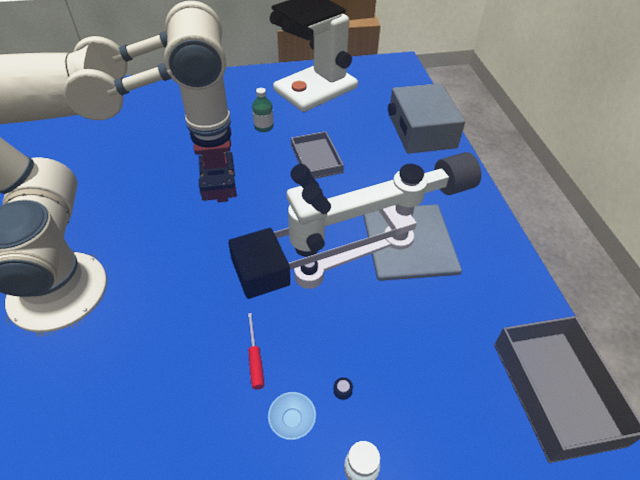

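```bash
python3 - <<'E'
from h import *
np.set_printoptions(precision=4,suppress=True)
def st(l): print(l,round(current_time_s(),3),current_eef_pos(),current_contact_force())
move_linear(pos(-.055,.37,.085),.25); st("down"); print(np.array(scope())-[0,.022,0,0,0,0,0])
move_linear(pos(-.017,.37,.085),.04); st("set")
for i in range(6):
    o=scope();print(np.array(o)-[0,.022,0,0,0,0,0]); hold(.25)
E
```

```text
down 18.167 [0.4262 0.0199 0.0856] [ 0.0856 -0.4071 -0.1506]
[  18.1667    0.2106 1218.        0.076  1614.        0.22   1935.    ]
set 18.717 [0.4256 0.0061 0.0852] [ 0.5614  0.1988 -0.4699]
[  18.7167    0.2022 1231.        0.0672 1619.        0.2269 1758.    ]
[  19.0167    0.2053 1219.        0.0696 1610.        0.2262 1748.    ]
[  19.3167    0.2087 1227.        0.0732 1615.        0.228  1759.    ]
[  19.6167    0.2117 1234.        0.076  1606.        0.2299 1777.    ]
[  19.9167    0.2127 1216.        0.079  1615.        0.2322 1799.    ]
[  20.2167    0.2151 1220.        0.0808 1602.        0.2329 1804.    ]
```

```bash
python3 - <<'E'
from h import *
from sim import run
np.set_printoptions(precision=4,suppress=True)
for k in("mj","cub"):
  for g in(.0,.01,.02): print(k,g,[np.round(run(k,.205,.035,T,.205+g,.004,-1,tend=9)[:2],3) for T in(2,2.5,3,3.5)])
for i in range(4):
    hold(.35); print(np.array(scope())[:2]-[0,.022])
move_linear(pos(.005,.37,.085),.012); print(current_time_s())
o,p,W=scope(full=True);print(np.array(o)[:2]-[0,.022]);cv2.imwrite("pics/side5.png",p[150:350,180:480,::-1].repeat(2,0).repeat(2,1))
E
```

```text
mj 0.0 [array([0.481, 0.017]), array([0.408, 0.01 ]), array([0.357, 0.005]), array([0.32 , 0.002])]
mj 0.01 [array([0.46 , 0.016]), array([0.415, 0.012]), array([0.379, 0.009]), array([0.352, 0.006])]
mj 0.02 [array([0.355, 0.004]), array([0.337, 0.003]), array([0.321, 0.002]), array([0.308, 0.001])]
cub 0.0 [array([0.409, 0.009]), array([0.343, 0.003]), array([0.301, 0.   ]), array([0.276, 0.   ])]
cub 0.01 [array([0.421, 0.011]), array([0.375, 0.007]), array([0.342, 0.004]), array([0.317, 0.002])]
cub 0.02 [array([0.346, 0.003]), array([0.326, 0.002]), array([0.309, 0.001]), array([0.295, 0.   ])]
[20.8667  0.2185]
[21.2667  0.2191]
[21.6667  0.2201]
[22.0667  0.2189]
22.9417
[22.9417  0.2276]
```

View pics/side5.png

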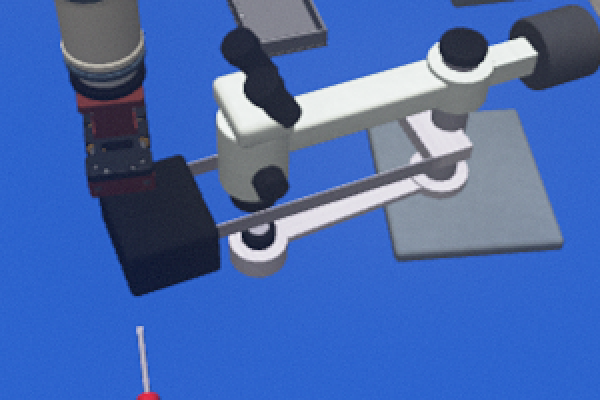

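```bash
python3 - <<'E'
from h import *
np.set_printoptions(precision=4,suppress=True)
for i in range(5):
    print(np.array(scope())[[0,1,3,5]]-[0,.022,0,0]);hold(.3)
E
```

```text
[22.9917  0.2275  0.0946  0.2479]
[23.3417  0.2361  0.1036  0.2551]
[23.6917  0.2438  0.113   0.2594]
[24.0417  0.2522  0.1197  0.2652]
[24.3917  0.2583  0.1268  0.2694]
```

```bash
python3 - <<'E'
from h import *
np.set_printoptions(precision=4,suppress=True)
move_linear(pos(-.06,.375,.085),.1)
move_linear(pos(-.09,.40,.20),.2)
move_linear(pos(-.35,.42,.22),.2)
for i in range(7):
    print(np.array(scope())[[0,1,3,5]]-[0,.022,0,0]);hold(.4)
o,p,W=scope(full=True);cv2.imwrite("pics/side6.png",p[150:350,180:480,::-1].repeat(2,0).repeat(2,1))
for n in("side","scene"):
    o,p,W=scope(n,True);r=W[...,:2]-PV;R=np.hypot(r[...,0],r[...,1])
    m=(W[...,2]>.122)&(W[...,2]<.137)&(R>.28)&(R<.43)&(p.max(2)<70)&(W[...,1]<.1)
    c=cv2.minAreaRect(W[m][:,:2].astype(np.float32));print(c,W[m].mean(0),np.arctan2(-c[0][1],PV[0]-c[0][0]))
E
```

```text
[26.5833  0.2862  0.1576  0.2846]
[27.0333  0.2873  0.1588  0.2867]
[27.4833  0.2907  0.1609  0.2894]
[27.9333  0.2912  0.1626  0.2905]
[28.3833  0.2913  0.163   0.2907]
[28.8333  0.292   0.1621  0.2907]
[29.2833  0.2906  0.1643  0.2906]
((0.4590803384780884, -0.09663090109825134), (0.09961452335119247, 0.11776525527238846), 15.365323066711426) [ 0.4588 -0.1006  0.1277] 0.279703388339791
((0.4637320935726166, -0.09640121459960938), (0.09647954255342484, 0.12753811478614807), 15.552403450012207) [ 0.4654 -0.1017  0.1294] 0.2827814948341546
```

View pics/side6.png

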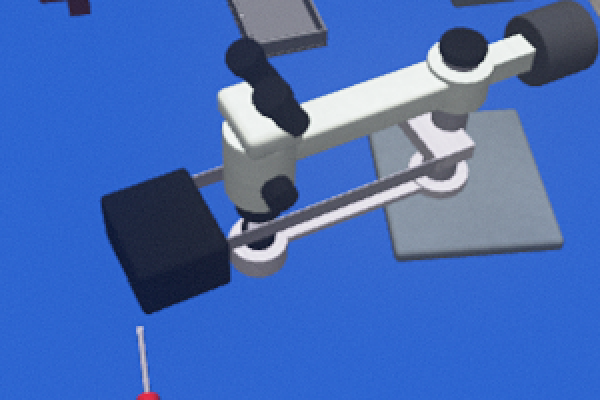

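The lens (255,215 in the crop) sits over the specimen (258,230), and the boom has stopped. I'll wait a few seconds for the stillness requirement, check again and hand in.

```bash
python3 - <<'E'
from h import *
hold(3); a=scope(); print(a[0],a[1]-.022,a[3]); print(hand_in())
E
```

```text
32.8833 0.29135295050594107 0.16317463293938164
the job is handed in; nothing more can be done
None
```

I handed the job in at about 33 s. The lens came to rest roughly 5–8 mm from the specimen centre by my camera estimate (limit 20 mm), and the boom sat still untouched for over 4 s beforehand. It took one extra bounce and a light nudge from the left to settle it, all on the bumper's side faces.

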